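Unstack the polishing pads onto their outline boards

ROBOT

A 6-joint arm with a two-finger parallel gripper is mounted at the origin on the work surface. World frame = base frame: x ahead of the robot, y to its left, z up, the work surface at z = 0. Lengths are in m, angles in degrees, forces in N, time in s.
With the tool pointing down it reaches from about 0.4 to 0.825 m from the base axis. Payload 7 kg.
Tool frame: the origin (TCP) lies at the very end of the fingers, on their centre line; the grasp point (between the pads) lies 19 mm behind it (r.grip_depth is the distance from the TCP to the grasp point, in m); z points along the fingers, y is the line along which they close (so a half turn about z gives the same grasp; the last joint's range is limited). The gripper opens to 88 mm and grips with 3 to 60 N. Pads are 19 mm wide; open, the fingers measure 130 mm over their backs; the gripper's body (78 mm by 193 mm) begins 47 mm behind the grasp point.
Start: joints at [86.637, 20.546, 0.682, 0, -70.136, -16.507], TCP at [0.229, 0.635, 0.19] pointing down, gripper open.
Joint ranges: [-176.03, 176.03], [-82.01, 121.73], [-58.28, 71.71], [-173.87, 95.51], [-174.79, -0.11], [-173.66, 173.66]. Speed limits (degrees/s): [136.94, 136.94, 172.46, 180, 180, 180].

INTERFACE

Orientations are given as [roll, pitch, yaw] about the fixed x, y, z axes, in that order (R = Rz(yaw) Ry(pitch) Rx(roll)).
In Python, from plant import r gives the robot as it stands.
- The arm moves only by the tool play_rows, never from a script. Its argument "rows" is a list that holds one entry, the list of rows, each a list of 5 numbers: the closure, from 0 (fully open) to 1 (shut), then the shift along the tool's x, y, z each as a share of 0.5 m, from -1 to 1, then the turn about the tool's z as a share of 1.5 rad, from -1 to 1. A call has exactly 8 rows; each row is the pose to reach, as a shift and turn from the pose commanded when the call began, along the tool's axes at that moment; what a row does not reach only later rows make up. A row lasts 1/12 s, in which the tool goes at most 41.7 mm and 7.16 degrees, less where a joint would pass 70% of its speed; a pose out of reach is approached as far as the arm can. A call with a number of a shift or a turn outside -1 to 1 is refused whole. A call with a gripper value outside its range is refused whole. The fingers move at their own pace and stop on an object; "squeeze" is the grip in N (left out, the last holds). Time passes only in rows, so rows that repeat a pose let the fingers close, or fill a call up. It gives the time, the measured TCP pose, the force, the opening and the grip force at its end, in the units of the state.
- r.get_state(): the state, without advancing time (a new reading comes with each control period).
- r.capture(name): name is "scene" or "top" or "wrist"; returns the picture (384x512x3 uint8, red, green, blue); there is no depth.
- r.camera_info(name): a dict with "fovy" (degrees; the focal length in pixels is half the picture's height over the tangent of half this angle, whatever the lens; pixels are square), "cx", "cy" (the principal point, pixels), "pose" (4x4, takes a point from camera to world coordinates). Camera axes: x right, y down, z forward; pixel columns grow to the right and rows downward; lengths in m; the calibration is good to about 2 mm. The wrist camera is an equidistant fisheye: a pixel r from the principal point sees the ray r / f radians off the axis. A picture is of the moment at which its call begins: read the wrist's pose just before it. camera_info takes no time and is no camera call; for the wrist camera it gives the pose at the moment of the call.
- r.close_job(): hands the job in; it is judged then, once.
The state is a dict: "time_s": time; "joints": joint angles; "qd": joint speeds; "joint_torque": joint torques, N m; "tcp_pos": TCP position; "eef_rot": TCP orientation; "contact_force": force on the tool from outside, world axes, zero at the start; "moment": the same for the moment, N m; "gripper_width": finger opening in m; "gripper_force": force on a finger pad.
Only numpy, scipy, OpenCV 4.12 (cv2) and the standard library are available. Lean on these libraries where they do the work, as an engineer would, in place of code of your own. Each camera call takes 0.05 s, during which the arm holds its last target. There are 200 camera calls.

TASK

Clear the two piles of polishing gear: take each pile apart from the top down, one thing at a time, and lay each thing flat on the plywood board that carries its own outline, centred on the outline and lined up with it. Never carry a thing with another still lying on it, and set each one down rather than dropping it. Finish with all five lying still on their boards.

Things in the scene. Friction and masses are not known exactly. Their poses are not given: they have to be found in the camera images.
- brick: Long narrow dark grey rubbing brick (plain, no segments), 150 x 50 mm, 25 mm high, about 0.4 kg, lying flat on the table as the bottom of the pile of three. Origin: centre of the underside; z up. x along its length.
- wide_pad: Wide rectangular hand polishing pad, 100 x 66 mm, 25 mm high, black body with a grey segmented top, about 0.2 kg, lying on the table as the bottom of the pile of two. Origin: centre of the underside; z up. x along its length.
- round_pad: Round polishing pad, 58 mm diameter, 22 mm high, black body with a grey segmented top, about 0.1 kg. Starts lying in the second layer (underside 25 mm above the table), on either the brick or the wide pad. Origin: centre of the underside; z up. 
- square_pad: Square polishing pad, 54 x 54 mm, 22 mm high, black body with a grey segmented top, about 0.1 kg. Starts lying in the second layer (underside 25 mm above the table), on the one of brick and wide pad that does not carry the round pad. Origin: centre of the underside; z up. x and y square to its sides; all four quarter turns are alike.
- small_disc: Small round polishing disc, 36 mm diameter, 20 mm high, black body with a grey segmented top, about 0.05 kg. Starts on top of the pile of three that has the brick at its bottom (underside 47 mm above the table), on the round or the square pad. Origin: centre of the underside; z up. 
- brick_board: Fixed flat plywood rest board, top 10 mm above the table; no rim. Origin: centre of its underside (on the table); z up. 174 x 74 mm, with a dark painted outline of the brick, 150 x 50 mm, in its middle. x along the outline's length.
- wide_board: Fixed flat plywood rest board, top 10 mm above the table; no rim. Origin: centre of its underside (on the table); z up. 124 x 90 mm, with a dark painted outline of the wide pad, 100 x 66 mm, in its middle. x along the outline's length.
- round_board: Fixed flat plywood rest board, top 10 mm above the table; no rim. Origin: centre of its underside (on the table); z up. Round, 82 mm diameter, with a dark painted outline of the round pad, 58 mm diameter, in its middle.
- square_board: Fixed flat plywood rest board, top 10 mm above the table; no rim. Origin: centre of its underside (on the table); z up. 78 x 78 mm, with a dark painted outline of the square pad, 54 x 54 mm, in its middle. x and y square to its sides.
- small_board: Fixed flat plywood rest board, top 10 mm above the table; no rim. Origin: centre of its underside (on the table); z up. Round, 60 mm diameter, with a dark painted outline of the small disc, 36 mm diameter, in its middle.

How it is judged (in metres and radians):
At the end, for the whole second after the job is handed in: Each of the five lies flat (0.1 rad), released and at rest on its own board (underside 6 to 14 mm over the board's underside), centre within 12 mm of the board's; brick and wide pad along their outline within 0.25 rad (either way round), square pad likewise (any quarter turn) (horizontal distance between brick and brick_board below 0.012 m and z of brick in the frame of brick_board between 0.006 and 0.014 m and angle between each of brick, wide_pad, round_pad, square_pad, small_disc's own z axis and vertical below 0.1 rad and linear speed of each of brick, wide_pad, round_pad, square_pad, small_disc below 0.02 m/s and angular speed of each of brick, wide_pad, round_pad, square_pad, small_disc below 0.2 rad/s and angle between the x axis of brick and the x axis of brick_board, either way round below 0.25 rad and horizontal distance between wide_pad and wide_board below 0.012 m and z of wide_pad in the frame of wide_board between 0.006 and 0.014 m and angle between the x axis of wide_pad and the x axis of wide_board, either way round below 0.25 rad and horizontal distance between round_pad and round_board below 0.012 m and z of round_pad in the frame of round_board between 0.006 and 0.014 m and horizontal distance between square_pad and square_board below 0.012 m and z of square_pad in the frame of square_board between 0.006 and 0.014 m and (angle between the x axis of square_pad and the x axis of square_board, either way round below 0.25 rad or angle between the x axis of square_pad and the y axis of square_board, either way round below 0.25 rad) and horizontal distance between small_disc and small_board below 0.012 m and z of small_disc in the frame of small_board between 0.006 and 0.014 m); the robot touches nothing.
It fails at once if a thing is carried or pushed more than 50 mm from its start with another still lying on it ((distance of brick from where it was at the start of the episode above 0.05 m and contact force between brick and round_pad above 0.1 N and z of round_pad in the frame of brick above 0.01 m) or (distance of brick from where it was at the start of the episode above 0.05 m and contact force between brick and square_pad above 0.1 N and z of square_pad in the frame of brick above 0.01 m) or (distance of wide_pad from where it was at the start of the episode above 0.05 m and contact force between wide_pad and round_pad above 0.1 N and z of round_pad in the frame of wide_pad above 0.01 m) or (distance of wide_pad from where it was at the start of the episode above 0.05 m and contact force between wide_pad and square_pad above 0.1 N and z of square_pad in the frame of wide_pad above 0.01 m) or (distance of round_pad from where it was at the start of the episode above 0.05 m and contact force between round_pad and small_disc above 0.1 N and z of small_disc in the frame of round_pad above 0.01 m) or (distance of square_pad from where it was at the start of the episode above 0.05 m and contact force between square_pad and small_disc above 0.1 N and z of small_disc in the frame of square_pad above 0.01 m)).
It fails at once if a thing is dropped (falls from more than about 40 mm) ((linear speed of brick above 0.9 m/s and contact force between the fingers and brick below 0.05 N) or (linear speed of wide_pad above 0.9 m/s and contact force between the fingers and wide_pad below 0.05 N) or (linear speed of round_pad above 0.9 m/s and contact force between the fingers and round_pad below 0.05 N) or (linear speed of square_pad above 0.9 m/s and contact force between the fingers and square_pad below 0.05 N) or (linear speed of small_disc above 0.9 m/s and contact force between the fingers and small_disc below 0.05 N)).
It also fails if it takes over 115 s, if anything falls off the work surface, if the arm or the gripper's body presses on something with over 40 N, if the wrist force passes 120 N, or if a joint passes its speed limit or range.

## Working session

There is one attempt and no reset: what is moved stays moved. The work goes in short steps, Python scripts to look and compute and a tool call to move; the robot and the scene stay as the last step left them, time stands still between calls to the robot, and variables do not carry over. Pictures are saved under pics/ and viewed, at most 14 in all, crops included, and the job is handed in when it is done.

Besides the shell and the picture viewer there is one more tool, called as a command line: name --argument value ..., lists and objects as JSON in quotes. play_rows: Moves the arm, as the interface text tells. Its arguments: {"type":"object","properties":{"rows":{"type":"array","items":{"type":"array","items":{"type":"array","items":{"type":"number"}}}},"squeeze":{"type":"number"}},"required":["rows"]}

```bash
ls; mkdir -p pics; python3 - <<'E'
from plant import r
import cv2
for n in ("scene","top"):
    im=r.capture(n); i=r.camera_info(n); print(n,i)
    cv2.imwrite(f"pics/{n}0.png",cv2.resize(im[:,:,::-1],(800,600),interpolation=cv2.INTER_CUBIC))
print(r.get_state())
E
```

```text
pics
scene {'fovy': 45.312363781192964, 'cx': 256.6542432525123, 'cy': 190.61607734756586, 'pose': array([[-0.90318639,  0.2366059 , -0.35815079,  0.93921433],
       [ 0.42921091,  0.50885389, -0.74622095,  0.7782464 ],
       [ 0.00568614, -0.82769884, -0.56114375,  0.65026623],
       [ 0.        ,  0.        ,  0.        ,  1.        ]])}
top {'fovy': 57.59302304022548, 'cx': 261.49188992506396, 'cy': 196.01336458602364, 'pose': array([[ 0.00890924, -0.99513282,  0.09813914,  0.43028578],
       [-0.99982374, -0.010487  , -0.0155727 ,  0.00775649],
       [ 0.01652609, -0.0979831 , -0.99505085,  1.03314226],
       [ 0.        ,  0.        ,  0.        ,  1.        ]])}
{'time_s': 0.1, 'joints': array([ 8.66374107e+01,  2.05863425e+01,  6.38675156e-01, -1.80459983e-02,
       -7.01366005e+01, -1.65058481e+01]), 'qd': array([-0.03666429,  0.10715703,  0.11105498,  0.06177469,  0.07132699,
        0.0962976 ]), 'joint_torque': array([-2.09804799e-03, -5.84165025e+01,  2.93751115e+01,  7.01558948e+00,
        1.01555165e-02, -5.16831676e-05]), 'tcp_pos': array([0.2292786 , 0.63433386, 0.18952397]), 'eef_rot': array([ 1.79914384e+02, -7.67757141e-03, -1.98745759e+01]), 'contact_force': array([-0.19845736,  1.11473329, -0.78468676]), 'moment': array([ 0.01971565, -0.03935196,  0.05175019]), 'gripper_force': 0.0, 'gripper_width': 0.08744745001754373}
```

View pics/top0.png

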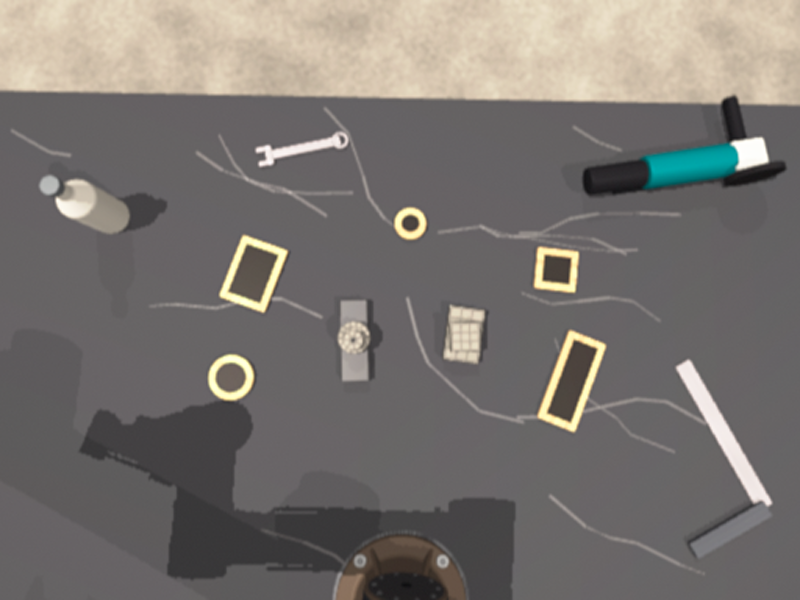

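View pics/scene0.png

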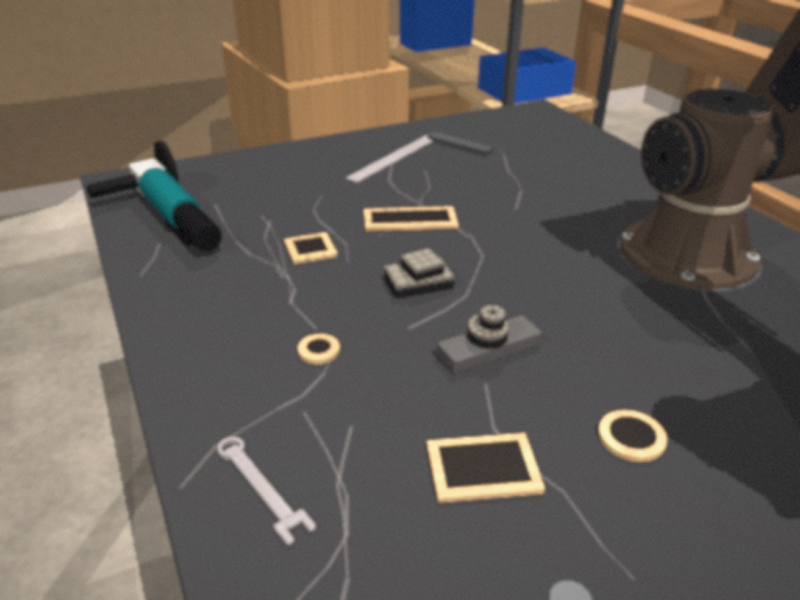

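The top view (800x600) shows the brick at about (354,340) with the round pad and small disc on it, and the wide pad at (464,333) carrying the square pad. The boards are at: small (410,223), square (556,269), brick (572,381), wide (254,273) and round (231,377). Next I measure them.

```bash
cat > h.py <<'E'
from plant import r
import cv2, numpy as np
from scipy.spatial.transform import Rotation as R
def ground(name,uv,z,info=None):
    i=info or r.camera_info(name); f=192/np.tan(np.radians(i["fovy"])/2)
    uv=np.atleast_2d(uv).astype(float); d=(uv-[i["cx"],i["cy"]])/f
    if name=="wrist":
        t=np.linalg.norm(d,axis=1,keepdims=True)+1e-12
        d=np.c_[d/t*np.sin(t),np.cos(t)]
    else: d=np.c_[d,np.ones(len(d))]
    P=i["pose"]; w=d@P[:3,:3].T; o=P[:3,3]
    return (o+w*((z-o[2])/w[:,2])[:,None])[:,:2]
def rect(xy):  # centre, sizes, yaw of long side (mm, deg)
    (c,s,a)=cv2.minAreaRect((xy*1000).astype(np.float32))
    if s[0]<s[1]: s=s[::-1]; a+=90
    return np.round(c,1),np.round(s,1),round((a+90)%180-90,1)
def go(x,y,z,yaw):
    "row numbers for a pose (m, deg) from the present one, tool down"
    s=r.get_state(); p=s["tcp_pos"]; e=s["eef_rot"]
    M=R.from_euler("xyz",[180,0,e[2]],degrees=True).as_matrix()
    d=M.T@(np.array([x,y,z])-p)
    t=-((yaw-e[2]+90)%180-90)  # tool z points down
    print("shift",np.round(d/0.5,4),"turn",round(np.radians(t)/1.5,4),"(%.1f deg)"%t,"rows",np.linalg.norm(d)/.0417,abs(t)/7.16, "j6",s["joints"][5])
E
python3 - <<'E'
from h import *
im=r.capture("top"); hsv=cv2.cvtColor(im,cv2.COLOR_RGB2HSV)
m=cv2.inRange(hsv,(12,70,140),(40,255,255)); m[:80]=0
m[:, :]=m
cs,_=cv2.findContours(m,cv2.RETR_EXTERNAL,cv2.CHAIN_APPROX_NONE)
for c in cs:
    if cv2.contourArea(c)<150: continue
    g=ground("top",c[:,0,:],0.01); print(np.round(c[:,0].mean(0)),*rect(g), np.round(g.mean(0)*1000), np.round(np.array(cv2.minEnclosingCircle((g*1000).astype(np.float32))[0]),1))
a=cv2.resize(im[175:255,205:325,::-1],(780,520),interpolation=cv2.INTER_CUBIC); cv2.imwrite("pics/t1.png",a)
E
```

```text
[370. 245.] [ 396.1 -313.4] [177.4  78.1] -21.3 [ 391. -325.] [ 396.1 -313.3]
[357. 172.] [ 605.2 -287.7] [83. 82.] -6.2 [ 605. -291.] [ 605.1 -287.3]
[262. 143.] [690.5  -8.4] [61.  59.8] 0.7 [692.  -9.] [691.4  -8.6]
```

View pics/t1.png

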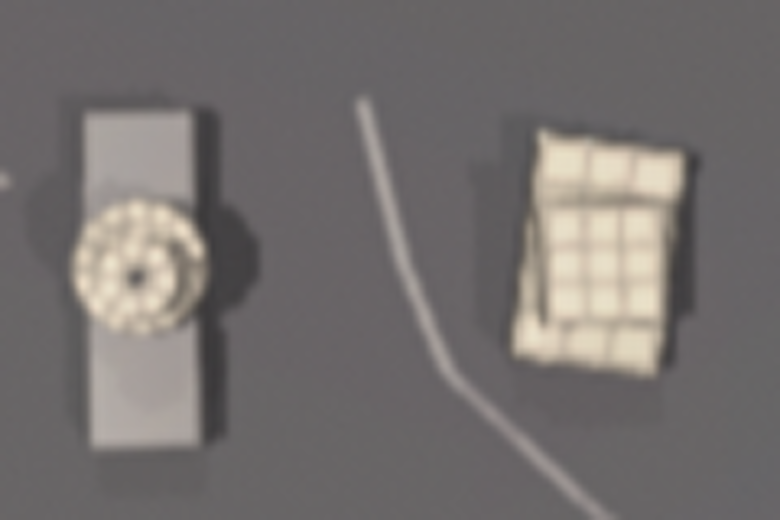

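```bash
python3 - <<'E'
from h import *
im=r.capture("top"); hsv=cv2.cvtColor(im,cv2.COLOR_RGB2HSV)
m=cv2.inRange(hsv,(10,35,150),(40,255,255)); m=cv2.morphologyEx(m,cv2.MORPH_CLOSE,np.ones((3,3)))
cs,_=cv2.findContours(m,cv2.RETR_EXTERNAL,cv2.CHAIN_APPROX_NONE)
for c in cs:
    if not 100<cv2.contourArea(c)<3000: continue
    g=ground("top",c[:,0,:],0.01); print(np.round(c[:,0].mean(0)),*rect(g), np.round(cv2.minEnclosingCircle((g*1000).astype(np.float32))[0],1))
T=lambda q:np.array(q)/6.5+[205-.42,175-.42]
print("brick",rect(ground("top",T([(84,112),(192,110),(202,445),(92,447)]),.025)))
print("round",ground("top",T([(140,265)]),.047),"disc",ground("top",T([(137,277)]),.067))
print("wide",rect(ground("top",T([(541,130),(687,150),(658,375),(512,355)]),.025)))
print("square",rect(ground("top",T([(550,197),(668,203),(662,322),(546,325)]),.047)))
i=r.camera_info("wrist");print(i)
go(.52,.07,.2,0)
E
```

```text
[147. 241.] [397.2 320.3] [83.8 80.4] -89.5 [397.  320.6]
[366. 243.] [ 395.7 -313.9] [177.9  78.9] -21.2 [ 396.  -313.4]
[226. 216.] [472.9  96.4] [55.6 55.5] 0.9 [473.6  95.5]
[296. 214.] [ 480.1 -111.5] [101.2  65. ] -7.3 [ 480.2 -111.5]
[356. 172.] [ 605.6 -288. ] [82.9 82.3] -5.9 [ 605.2 -288.7]
[162. 175.] [591.1 286.4] [129.6  93.9] -19.1 [592.2 285.9]
[262. 143.] [692.   -8.4] [64.  59.8] 0.7 [692.  -9.]
[ 62. 139.] [697.3 581.6] [92.8 36.7] 72.1 [685.6 585.3]
[ 51. 123.] [741.3 622.2] [70.8 33.6] -89.2 [730.1 622. ]
brick (array([467.2,  92.1]), array([149.1,  48.3]), 2.6)
round [[0.47176239 0.09149655]] disc [[0.46582007 0.0909736 ]]
wide (array([ 480.4, -110.8]), array([101.1,  65.9]), -7.2)
square (array([ 474.5, -111.4]), array([55.7, 51.6]), -1.7)
{'fovy': 65.70646984690485, 'cx': 254.38671208691818, 'cy': 190.19768071954633, 'pose': array([[-0.34015091, -0.90025382, -0.27173593,  0.30318453],
       [-0.94037016,  0.32599132,  0.09712679,  0.60830717],
       [ 0.00114479,  0.28857012, -0.95745808,  0.38473639],
       [ 0.        ,  0.        ,  0.        ,  1.        ]])}
shift [ 0.9305  0.8641 -0.0204] turn -0.2312 (-19.9 deg) rows 15.227972985642648 2.77543787463762 j6 -16.506358265963502
```

```bash
python3 -c "
from h import *
go(.466,.091,.2,2)"
```

```text
shift [ 0.8146  0.8613 -0.0204] turn -0.2545 (-21.9 deg) rows 14.21739258105 3.054767483576167 j6 -16.506358265963502
```

play_rows --rows '[[[0, 0.06, 0.06, -0.003, -0.03], [0, 0.12, 0.12, -0.006, -0.06], [0, 0.18, 0.18, -0.01, -0.1], [0, 0.23, 0.24, -0.015, -0.14], [0, 0.29, 0.3, -0.02, -0.18], [0, 0.34, 0.36, -0.02, -0.22], [0, 0.4, 0.42, -0.02, -0.254], [0, 0.4, 0.42, -0.02, -0.254]]]' --squeeze 25

```text
time_s: 0.87
tcp_pos: [0.3472, 0.3639, 0.2008]
eef_rot: [180.0, 0.0, 2.0]
contact_force: [-0.1, 0.2, -0.9]
gripper_width: 0.0874
gripper_force: 0.0
```

```bash
python3 -c "
from h import *
go(.466,.091,.2,2)"
```

```text
shift [0.2186 0.5537 0.0017] turn -0.0002 (-0.0 deg) rows 7.137559677648231 0.0026271168406197237 j6 23.23225743201307
```

play_rows --rows '[[[0, 0.03, 0.076, 0, 0], [0, 0.06, 0.152, 0, 0], [0, 0.09, 0.228, 0, 0], [0, 0.12, 0.305, 0, 0], [0, 0.15, 0.38, 0, 0], [0, 0.18, 0.456, 0, 0], [0, 0.205, 0.52, 0, 0], [0, 0.2186, 0.5537, 0, 0]]]'

```text
time_s: 1.53
tcp_pos: [0.4654, 0.0934, 0.2004]
eef_rot: [180.0, -0.0, 1.9]
contact_force: [0.8, 0.0, -0.5]
gripper_width: 0.0873
gripper_force: 0.0
```

```bash
python3 - <<'E'
from h import *
i=r.camera_info("wrist"); im=r.capture("wrist"); print(i["pose"].round(4).tolist(), r.get_state()["tcp_pos"])
np.save("w1.npy",i["pose"]); cv2.imwrite("pics/w1.png",cv2.resize(im[:,:,::-1],(800,600),interpolation=cv2.INTER_CUBIC))
E
```

```text
[[0.0321, -0.9569, -0.2885, 0.5438], [-0.9995, -0.0306, -0.0097, 0.0962], [0.0004, 0.2887, -0.9574, 0.3954], [0.0, 0.0, 0.0, 1.0]] [0.46584176 0.09240579 0.2003251 ]
```

View pics/w1.png

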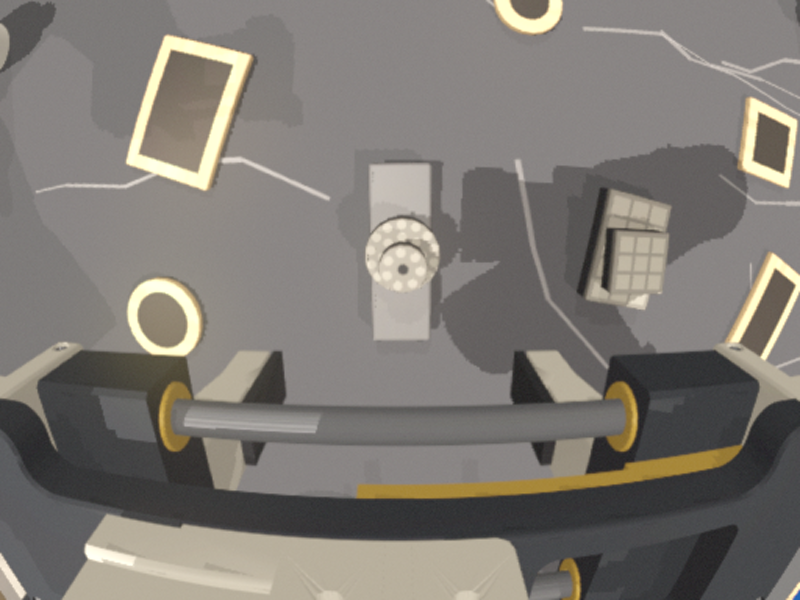

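The wrist view shows the disc centred at about (403,268), the round pad at (402,254), brick corners at (369,166), (431,163), (430,340) and (374,340), and the square pad at about (638,261).

```bash
python3 - <<'E'
from h import *
i=r.camera_info("wrist"); i["pose"]=np.load("w1.npy")
S=lambda q:(np.atleast_2d(q)+.5)/1.5625-.5
W=lambda q,z:ground("wrist",S(q),z,i)
print("disc",W((403,268),.067),"diam pts",W([(379,268),(428,268)],.067),"round",W((402,254.5),.047))
print("brick",rect(W([(369,166),(431,163),(430,340),(374,340)],.025)))
print("square",rect(W([(613,229),(668,232),(661,293),(616,294)],.047)))
print("wideboard",rect(W([(166,36),(254,55),(208,190),(127,164)],.01)))
go(.466,.091,.055,2)
E
```

```text
disc [[0.46725036 0.08977251]] diam pts [[0.46670361 0.10718211]
 [0.46786222 0.07161545]] round [[0.47316648 0.09051606]]
brick (array([468.2,  91.1]), array([148.8,  48.9]), 2.4)
square (array([ 476.2, -109.1]), array([55.3, 55.2]), -87.4)
wideboard (array([592.1, 282.6]), array([124. ,  90.7]), -18.6)
shift [2.000e-04 2.800e-03 2.907e-01] turn -0.0021 (-0.2 deg) rows 3.4851794961542018 0.025271873232561262 j6 56.732753525869725
```

play_rows --rows '[[[0, 0.002, 0.004, 0.075, 0], [0, 0.002, 0.004, 0.15, 0], [0, 0.002, 0.004, 0.22, 0], [0, 0.002, 0.004, 0.275, 0], [0, 0.002, 0.004, 0.295, 0], [0, 0.002, 0.004, 0.297, 0], [0, 0.002, 0.004, 0.297, 0], [0.5, 0.002, 0.004, 0.297, 0]]]'

```text
time_s: 2.25
tcp_pos: [0.4667, 0.0949, 0.0528]
eef_rot: [-180.0, -0.1, 2.0]
contact_force: [-0.1, -0.4, 0.9]
gripper_width: 0.0849
gripper_force: 0.0
```

play_rows --rows '[[[1, 0, 0, 0, 0], [1, 0, 0, 0, 0], [1, 0, 0, 0, 0], [1, 0, 0, 0, 0], [1, 0, 0, 0, 0], [1, 0, 0, -0.01, 0], [1, 0, 0, -0.03, 0], [1, 0, 0, -0.06, 0]]]'

```text
time_s: 2.92
tcp_pos: [0.4651, 0.0939, 0.0815]
eef_rot: [179.9, 0.1, 1.9]
contact_force: [0.9, -0.5, 0.4]
gripper_width: 0.0331
gripper_force: 0.0
```

```bash
python3 - <<'E'
from h import *
go(.6915,-.009,.12,2)
im=r.capture("wrist");cv2.imwrite("pics/w2.png",cv2.resize(im[:,:,::-1],(640,480)))
E
```

```text
shift [ 0.4456  0.2211 -0.0769] turn -0.0006 (-0.1 deg) rows 6.03536665230162 0.0072343918519288414 j6 56.71033432605601
```

View pics/w2.png

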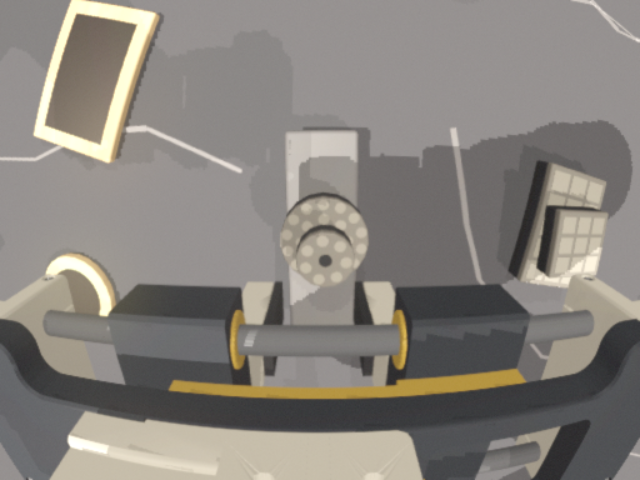

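The fingers had not finished closing when I lifted, and the disc still sits on the pile at (325,257). I'll check it hasn't moved, then retry with more closing time.

```bash
python3 - <<'E'
from h import *
i=r.camera_info("wrist")
print(ground("wrist",np.array([[325.,257],[325,238]])*.8,.067,i), r.get_state()["tcp_pos"], r.get_state()["gripper_width"])
im=r.capture("wrist")
ps=[]
for k in range(4):
    r.capture("wrist"); s=r.get_state(); ps.append(s["tcp_pos"])
print(np.array(ps).round(4))
E
```

```text
[[0.46938608 0.09084052]
 [0.48144907 0.09132844]] [0.46721585 0.09485876 0.08503508] 0.029263855612558554
[[0.4668 0.0949 0.0831]
 [0.4661 0.0946 0.0823]
 [0.4657 0.0944 0.0818]
 [0.4656 0.0943 0.0816]]
```

play_rows --rows '[[[0, 0.002, 0.006, 0, 0], [0, 0.002, 0.006, 0, 0], [0, 0.002, 0.006, 0, 0], [0, 0.002, 0.006, 0, 0], [0, 0.002, 0.006, 0, 0], [0, 0.002, 0.006, 0, 0], [0, 0.002, 0.006, 0.01, 0], [0, 0.002, 0.006, 0.02, 0]]]'

```text
time_s: 3.88
tcp_pos: [0.4672, 0.0916, 0.0716]
eef_rot: [-180.0, -0.0, 2.0]
contact_force: [0.3, -0.7, -0.8]
gripper_width: 0.057
gripper_force: 0.0
```

play_rows --rows '[[[0, 0, 0, 0.02, 0], [0, 0, 0, 0.041, 0], [0, 0, 0, 0.041, 0], [1, 0, 0, 0.041, 0], [1, 0, 0, 0.041, 0], [1, 0, 0, 0.041, 0], [1, 0, 0, 0.041, 0], [1, 0, 0, 0.041, 0]]]'

```text
time_s: 4.55
tcp_pos: [0.4673, 0.0916, 0.0518]
eef_rot: [-180.0, -0.0, 2.0]
contact_force: [0.7, 0.2, -0.9]
gripper_width: 0.0545
gripper_force: 0.0
```

play_rows --rows '[[[1, 0, 0, 0, 0], [1, 0, 0, 0, 0], [1, 0, 0, 0, 0], [1, 0, 0, 0, 0], [1, 0, 0, 0, 0], [1, 0, 0, 0, 0], [1, 0, 0, 0, 0], [1, 0, 0, 0, 0]]]'

```text
time_s: 5.22
tcp_pos: [0.4671, 0.0914, 0.0514]
eef_rot: [-180.0, -0.0, 2.0]
contact_force: [-0.3, 0.2, 0.2]
gripper_width: 0.0027
gripper_force: 0.0
```

```bash
python3 - <<'E'
from h import *
a=cv2.resize(r.capture("wrist")[:,:,::-1],(520,390)); b=r.capture("scene")[150:270,220:380,::-1]
b=cv2.resize(b,(520,390),interpolation=cv2.INTER_CUBIC)
a=cv2.resize(a,(400,300));b=cv2.resize(b,(400,300)); cv2.imwrite("pics/w3.png",np.hstack([a,b]))
E
```

```text
(no output)
```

View pics/w3.png

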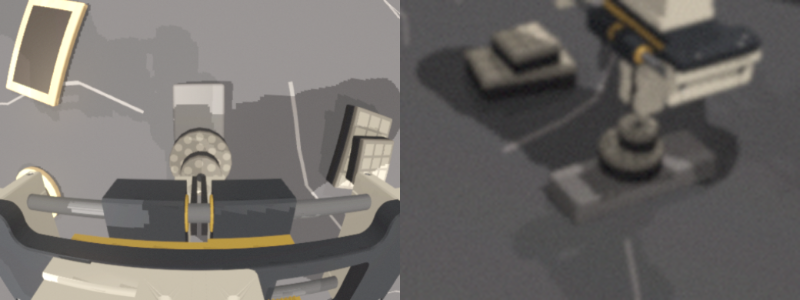

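```bash
python3 - <<'E'
from h import *
def proj(name,P):
    i=r.camera_info(name); f=192/np.tan(np.radians(i["fovy"])/2); M=np.linalg.inv(i["pose"]); p=M[:3,:3]@P+M[:3,3]
    if name=="wrist":
        t=np.arctan2(np.hypot(p[0],p[1]),p[2]); d=p[:2]/np.hypot(p[0],p[1])*t
    else: d=p[:2]/p[2]
    return d*f+[i["cx"],i["cy"]]
s=r.get_state(); t=s["tcp_pos"]; print(t)
for n in ("wrist","scene"):
    for P in (t,[.467,.0905,.067],t+[0,0,.03]): print(n,proj(n,np.array(P)))
print(ground("wrist",[[258.6,211]],.067))
c=r.capture("wrist")[150:330,170:350,::-1]; d=r.capture("scene")[170:230,270:350,::-1]
cv2.imwrite("pics/w4.png",np.hstack([cv2.resize(c,(400,400),interpolation=cv2.INTER_CUBIC),cv2.resize(d,(400,400),interpolation=cv2.INTER_CUBIC)]))
E
```

```text
[0.46700166 0.09142369 0.05134018]
wrist [254.66484369 216.89421369]
wrist [256.09660154 225.82534292]
wrist [254.71859037 235.14118487]
scene [314.640873  206.2132798]
scene [314.96657065 200.2188636 ]
scene [315.69456099 195.06410516]
[[0.4774828  0.08926273]]
```

View pics/w4.png

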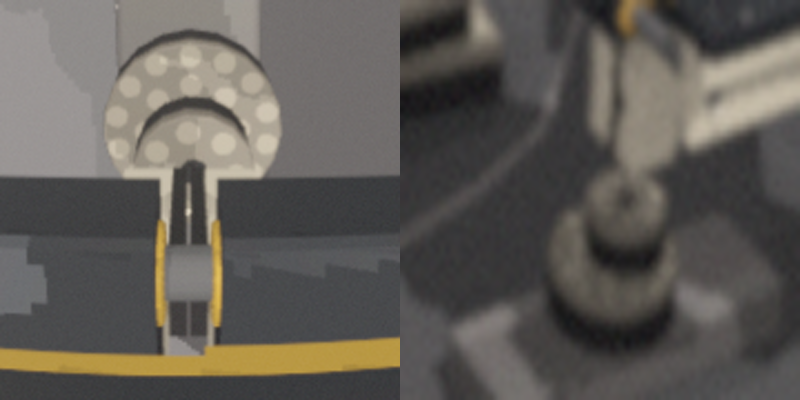

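The fingertips in both views sit about 30–36 mm higher than the reported TCP: triangulating the pad corners in w1 gives 36 mm, and the scene view gives about 28. That explains the empty closures. I'll check this numerically before going lower.

```bash
python3 - <<'E'
from h import *
print(r.grip_depth, [a for a in dir(r) if a[0]!='_'])
E
```

```text
0.0188 ['Unreachable', 'camera_info', 'capture', 'close_job', 'get_state', 'grip_depth']
```

play_rows --rows '[[[0, 0, 0, 0, 0], [0, 0, 0, 0, 0], [0, 0, 0, 0, 0], [0, 0, 0, 0, 0], [0, 0, 0, 0, 0], [0, 0, 0, 0, 0], [0, 0, 0, 0, 0], [0, 0, 0, 0, 0]]]'

```text
time_s: 6.08
tcp_pos: [0.467, 0.0914, 0.0513]
eef_rot: [180.0, 0.0, 2.0]
contact_force: [0.0, 0.3, 0.8]
gripper_width: 0.0482
gripper_force: 0.0
```

play_rows --rows '[[[0, 0, 0, 0, 0], [0, 0, 0, 0, 0], [0, 0, 0, 0, 0], [0, 0, 0, 0, 0], [0, 0, 0, 0.01, 0], [0, 0, 0, 0.02, 0], [0, 0, 0, 0.03, 0], [0, 0, 0, 0.03, 0]]]'

```text
time_s: 6.75
tcp_pos: [0.4662, 0.091, 0.035]
eef_rot: [179.9, 0.1, 1.9]
contact_force: [-0.1, -0.5, 0.5]
gripper_width: 0.0874
gripper_force: 0.0
```

```bash
python3 - <<'E'
from h import *
i=r.camera_info("wrist"); t=r.get_state()["tcp_pos"]
c=r.capture("wrist"); d=r.capture("scene")[150:240,250:370,::-1]
print(t,i["pose"][:3,3]-t, r.get_state()["gripper_width"])
cv2.imwrite("pics/w5.png",np.hstack([cv2.resize(c[150:330,120:390,::-1],(450,300),interpolation=cv2.INTER_CUBIC),cv2.resize(d,(350,300),interpolation=cv2.INTER_CUBIC)]))
E
```

```text
[0.46615305 0.09096451 0.03502252] [0.07878706 0.00306586 0.19479954] 0.08779803999660953
```

View pics/w5.png

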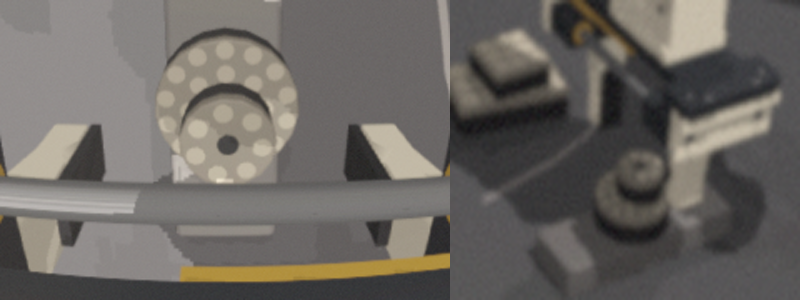

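```bash
python3 - <<'E'
from h import *
def ray(n,uv):
    i=r.camera_info(n); f=192/np.tan(np.radians(i["fovy"])/2); d=(np.array(uv)-[i["cx"],i["cy"]])/f
    return i["pose"][:3,3], i["pose"][:3,:3]@np.r_[d,1]
for uv,ys in (((330.6,211.5),(.135,.145,.155)),((301.4,187.5),(.027,.037,.047))):
    o,w=ray("scene",uv)
    for y in ys: print(uv,(o+w*(y-o[1])/w[1]).round(4))
E
```

```text
(330.6, 211.5) [0.4548 0.135  0.0624]
(330.6, 211.5) [0.4623 0.145  0.0715]
(330.6, 211.5) [0.4699 0.155  0.0807]
(301.4, 187.5) [0.4642 0.027  0.0613]
(301.4, 187.5) [0.4705 0.037  0.0692]
(301.4, 187.5) [0.4768 0.047  0.077 ]
```

Two views agree that the real fingertips lie 35 mm above the reported TCP, so I aim with tip = TCP + 35 mm. Lowering to tip ≈ 53 mm and closing.

play_rows --rows '[[[0, 0.001, 0, 0.015, 0], [0, 0.002, 0, 0.03, 0], [0, 0.002, 0, 0.034, 0], [0, 0.002, 0, 0.034, 0], [1, 0.002, 0, 0.034, 0], [1, 0.002, 0, 0.034, 0], [1, 0.002, 0, 0.034, 0], [1, 0.002, 0, 0.034, 0]]]' --squeeze 20

```text
time_s: 7.52
tcp_pos: [0.4682, 0.0916, 0.0196]
eef_rot: [-180.0, -0.0, 2.0]
contact_force: [0.3, 0.9, -0.5]
gripper_width: 0.0665
gripper_force: 0.0
```

play_rows --rows '[[[1, 0, 0, 0, 0], [1, 0, 0, 0, 0], [1, 0, 0, 0, 0], [1, 0, 0, 0, 0], [1, 0, 0, 0, 0], [1, 0, 0, 0, 0], [1, 0, 0, 0, 0], [1, 0, 0, 0, 0]]]'

```text
time_s: 8.18
tcp_pos: [0.4681, 0.0915, 0.0194]
eef_rot: [180.0, -0.0, 2.0]
contact_force: [-0.7, -0.7, 2.2]
gripper_width: 0.0354
gripper_force: 20.0
```

play_rows --rows '[[[1, 0, 0, -0.05, 0], [1, 0.03, 0.015, -0.1, 0], [1, 0.1, 0.05, -0.12, 0], [1, 0.17, 0.083, -0.12, 0], [1, 0.24, 0.118, -0.12, 0], [1, 0.31, 0.152, -0.12, 0], [1, 0.38, 0.186, -0.12, 0], [1, 0.4395, 0.2155, -0.12, 0]]]'

```text
time_s: 8.85
tcp_pos: [0.6933, -0.0101, 0.0787]
eef_rot: [180.0, 0.0, 1.9]
contact_force: [-0.2, 1.3, 0.7]
gripper_width: 0.0351
gripper_force: 20.0
```

play_rows --rows '[[[1, 0, 0, 0, 0], [1, 0, 0, 0.03, 0], [1, 0, 0, 0.07, 0], [1, 0, 0, 0.11, 0], [1, 0, 0, 0.14, 0], [1, 0, 0, 0.15, 0], [1, 0, 0, 0.15, 0], [1, 0, 0, 0.15, 0]]]'

```text
time_s: 9.52
tcp_pos: [0.6916, -0.0087, 0.0047]
eef_rot: [180.0, -0.0, 2.0]
contact_force: [-0.3, -0.0, -0.9]
gripper_width: 0.0356
gripper_force: 20.0
```

```bash
python3 - <<'E'
from h import *
go(.6915,-.0085,-.017,2); s=r.get_state(); print(s["tcp_pos"],s["gripper_width"],s["gripper_force"])
c=r.capture("wrist"); d=r.capture("scene")[190:260,160:253,::-1]
cv2.imwrite("pics/w6.png",np.hstack([cv2.resize(c[120:300,120:390,::-1],(450,300),interpolation=cv2.INTER_CUBIC),cv2.resize(d,(350,300),interpolation=cv2.INTER_CUBIC)]))
E
```

```text
shift [-0.0002 -0.0004  0.0434] turn -0.0003 (-0.0 deg) rows 0.5198197633677897 0.003075523205194867 j6 76.57444050589655
[ 0.69160427 -0.00868721  0.00467542] 0.03560989559515426 19.99992325901985
```

View pics/w6.png

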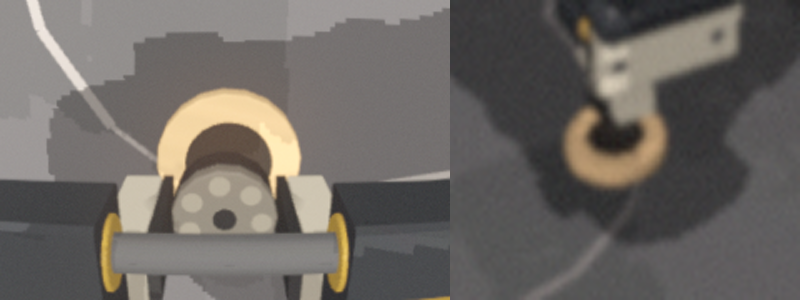

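play_rows --rows '[[[1, 0, 0, 0.015, 0], [1, 0, 0, 0.03, 0], [1, 0, 0, 0.038, 0], [1, 0, 0, 0.042, 0], [1, 0, 0, 0.043, 0], [1, 0, 0, 0.043, 0], [0.3, 0, 0, 0.043, 0], [0.3, 0, 0, 0.043, 0]]]'

```text
time_s: 10.28
tcp_pos: [0.6916, -0.0087, -0.017]
eef_rot: [180.0, -0.0, 2.0]
contact_force: [0.5, -0.3, 1.4]
gripper_width: 0.0438
gripper_force: 0.0
```

play_rows --rows '[[[0, 0, 0, 0, 0], [0, 0, 0, 0, 0], [0, 0, 0, -0.04, 0], [0, 0, 0, -0.1, 0], [0, 0, 0, -0.16, 0], [0, 0, 0, -0.2, 0], [0, 0, 0, -0.2, 0], [0, 0, 0, -0.2, 0]]]'

```text
time_s: 10.95
tcp_pos: [0.6923, -0.0084, 0.0847]
eef_rot: [-180.0, -0.2, 2.0]
contact_force: [-0.8, 0.1, -1.1]
gripper_width: 0.0869
gripper_force: 0.0
```

```bash
python3 - <<'E'
from h import *
go(.4725,.091,.045,2)
i=r.camera_info("wrist"); c=r.capture("wrist"); np.save("w7.npy",i["pose"]); print(r.get_state()["tcp_pos"])
cv2.imwrite("pics/w7.png",cv2.resize(c[:,:,::-1],(640,480)))
E
```

```text
shift [-0.4326 -0.2138  0.0795] turn -0.0004 (-0.0 deg) rows 5.864235541625191 0.005373421640011497 j6 76.57730765710944
[ 0.69124804 -0.00858898  0.0830926 ]
```

View pics/w7.png

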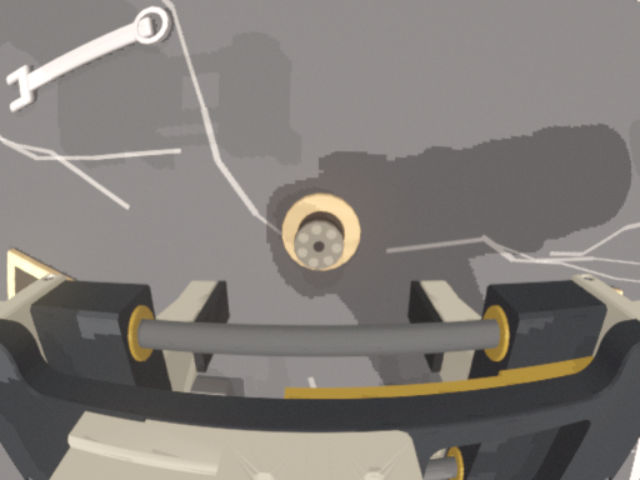

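The disc lies on the board: its top centre is at about (319,246), and the ring spans x 283–360 and y 194–270. I check the numbers and go on to the round pad.

```bash
cat >> h.py <<'E'
def blobs(name,zs,lo,hi,roi,mn=150,k=3):
    "colour blobs in roi (u0,v0,u1,v1), outline put on planes zs"
    i=r.camera_info(name); im=r.capture(name); m=cv2.inRange(cv2.cvtColor(im,cv2.COLOR_RGB2HSV),lo,hi)
    u0,v0,u1,v1=roi; q=np.zeros_like(m); q[v0:v1,u0:u1]=m[v0:v1,u0:u1]; q=cv2.morphologyEx(q,cv2.MORPH_CLOSE,np.ones((k,k)))
    for c in cv2.findContours(q,cv2.RETR_EXTERNAL,cv2.CHAIN_APPROX_NONE)[0]:
        if cv2.contourArea(c)<mn: continue
        for z in zs:
            g=ground(name,c[:,0],z,i); print(name,z,c[:,0].mean(0).round(),*rect(g),np.round(cv2.minEnclosingCircle((g*1000).astype(np.float32)),1) if 0 else "")
E
python3 - <<'E'
from h import *
i=r.camera_info("wrist"); i["pose"]=np.load("w7.npy")
print("disc",ground("wrist",[[319*.8,246*.8]],.03,i),"board",ground("wrist",np.array([[321,232],[283,232],[360,232],[321,194],[321,270]])*.8,.01,i))
E
```

```text
disc [[ 0.68961286 -0.00902305]] board [[ 0.69431194 -0.01040991]
 [ 0.69334385  0.01832072]
 [ 0.69534001 -0.03994678]
 [ 0.72334024 -0.00936599]
 [ 0.66355947 -0.01153226]]
```

play_rows --rows '[[[0, -0.075, -0.037, 0, 0], [0, -0.15, -0.074, 0, 0], [0, -0.22, -0.11, 0, 0], [0, -0.29, -0.145, 0, 0], [0, -0.36, -0.18, 0, 0], [0, -0.41, -0.204, 0, 0], [0, -0.4326, -0.2138, 0, 0], [0, -0.4326, -0.2138, 0, 0]]]'

```text
time_s: 11.67
tcp_pos: [0.4686, 0.0909, 0.0823]
eef_rot: [180.0, 0.1, 2.1]
contact_force: [-0.7, 0.2, 0.0]
gripper_width: 0.0878
gripper_force: 0.0
```

```bash
python3 - <<'E'
from h import *
i=r.camera_info("wrist"); c=r.capture("wrist"); np.save("w8.npy",i["pose"]); go(.4725,.091,-.007,2)
cv2.imwrite("pics/w8.png",cv2.resize(c[120:330,100:420,::-1],(800,525),interpolation=cv2.INTER_CUBIC))
E
```

```text
shift [4.20e-03 1.00e-04 1.79e-01] turn 0.0008 (0.1 deg) rows 2.1471242745815813 0.010194091733744057 j6 57.540351024520454
```

View pics/w8.png

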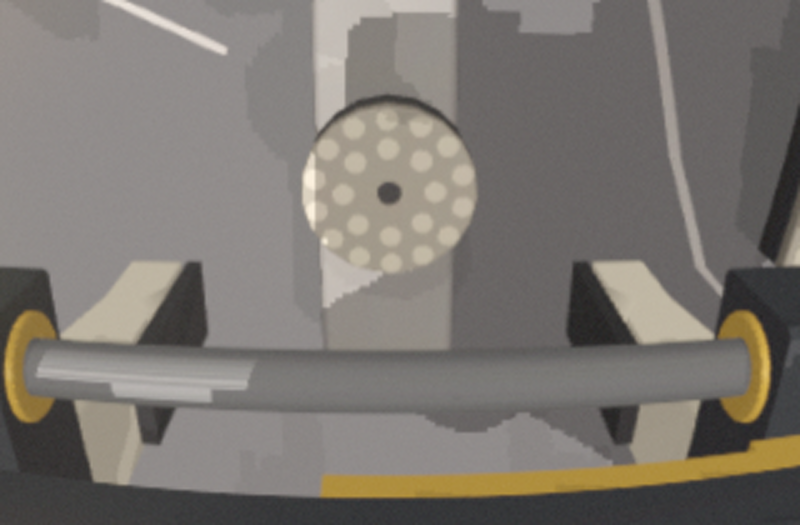

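```bash
python3 - <<'E'
from h import *
i=r.camera_info("wrist"); i["pose"]=np.load("w8.npy")
p=ground("wrist",[[255.2,196.5]],.047,i)[0]; print(p); go(*p,-.005,2)
E
```

```text
[0.47226612 0.0905631 ]
shift [0.0037 0.0009 0.175 ] turn 0.0008 (0.1 deg) rows 2.0990721524721456 0.010194091733744057 j6 57.540351024520454
```

play_rows --rows '[[[0, 0.004, 0.001, 0.06, 0], [0, 0.004, 0.001, 0.12, 0], [0, 0.004, 0.001, 0.16, 0], [0, 0.004, 0.001, 0.175, 0], [0, 0.004, 0.001, 0.175, 0], [1, 0.004, 0.001, 0.175, 0], [1, 0.004, 0.001, 0.175, 0], [1, 0.004, 0.001, 0.175, 0]]]'

```text
time_s: 12.38
tcp_pos: [0.4746, 0.0907, -0.0035]
eef_rot: [-179.9, -0.1, 2.0]
contact_force: [0.6, -0.0, 0.7]
gripper_width: 0.0734
gripper_force: 0.0
```

play_rows --rows '[[[1, 0, 0, 0, 0], [1, 0, 0, 0, 0], [1, 0, 0, 0, 0], [1, 0, 0, 0, 0], [1, 0, 0, 0, 0], [1, 0, 0, -0.02, 0], [1, 0, 0, -0.06, 0], [1, 0, 0, -0.1, 0]]]'

```text
time_s: 13.05
tcp_pos: [0.4726, 0.0898, 0.0453]
eef_rot: [179.9, 0.1, 2.0]
contact_force: [1.1, 1.1, -1.3]
gripper_width: 0.0573
gripper_force: 20.0
```

```bash
python3 -c "
from h import *
go(.397,.3203,.046,2)
go(.397,.3203,-.019,2)"
```

```text
shift [-0.1354 -0.4658 -0.0013] turn -0.0005 (-0.0 deg) rows 5.816677409546458 0.006125773119592519 j6 57.71849943539262
shift [-0.1354 -0.4658  0.1287] turn -0.0005 (-0.0 deg) rows 6.01782607799285 0.006125773119592519 j6 57.71849943539262
```

play_rows --rows '[[[1, -0.02, -0.07, 0, 0], [1, -0.042, -0.145, 0, 0], [1, -0.064, -0.22, 0, 0], [1, -0.086, -0.295, 0, 0], [1, -0.107, -0.37, 0, 0], [1, -0.124, -0.43, 0, 0], [1, -0.1354, -0.4658, 0, 0], [1, -0.1354, -0.4658, 0, 0]]]'

```text
time_s: 13.72
tcp_pos: [0.3971, 0.3244, 0.0455]
eef_rot: [-179.9, -0.0, 2.2]
contact_force: [0.6, 0.0, -1.3]
gripper_width: 0.0572
gripper_force: 20.0
```

```bash
python3 -c "
from h import *
print(r.get_state()['tcp_pos'],r.get_state()['gripper_width'])
go(.397,.3203,-.019,2)"
```

```text
[0.39712957 0.32441999 0.04550074] 0.057215069500834596
shift [-0.0006  0.0082  0.129 ] turn 0.0019 (0.2 deg) rows 1.5499356938687925 0.022489691908835402 j6 30.934609865508243
```

play_rows --rows '[[[1, 0, 0.002, 0.03, 0], [1, 0, 0.002, 0.06, 0], [1, 0, 0.002, 0.09, 0], [1, 0, 0.002, 0.11, 0], [1, 0, 0.002, 0.115, 0], [1, 0, 0.002, 0.115, 0], [1, 0, 0.002, 0.115, 0], [1, 0, 0.002, 0.115, 0]]]'

```text
time_s: 14.38
tcp_pos: [0.3983, 0.3202, -0.0114]
eef_rot: [-179.9, -0.0, 2.0]
contact_force: [-0.2, -0.1, -1.1]
gripper_width: 0.0572
gripper_force: 20.0
```

```bash
python3 -c "
from h import *
print(r.get_state()['tcp_pos'],r.get_state()['gripper_width'])
go(.397,.3203,-.019,2)"
```

```text
[ 0.39833806  0.32021224 -0.0113879 ] 0.0571628848066092
shift [-0.0027 -0.0003  0.0152] turn -0.0005 (-0.0 deg) rows 0.18535513498475953 0.005677202304273603 j6 31.107924348530027
```

play_rows --rows '[[[1, -0.002, 0, 0.008, 0], [1, -0.002, 0, 0.013, 0], [1, -0.002, 0, 0.0155, 0], [1, -0.002, 0, 0.0155, 0], [1, -0.002, 0, 0.0155, 0], [0, -0.002, 0, 0.0155, 0], [0, -0.002, 0, 0.0155, 0], [0, -0.002, 0, 0.0155, 0]]]'

```text
time_s: 15.05
tcp_pos: [0.397, 0.3198, -0.0199]
eef_rot: [-180.0, -0.0, 2.0]
contact_force: [-0.4, 0.1, 0.3]
gripper_width: 0.0724
gripper_force: 0.0
```

play_rows --rows '[[[0, 0, 0, -0.01, 0], [0, 0, 0, -0.05, 0], [0, 0, 0, -0.1, 0], [0, 0, 0, -0.16, 0], [0, 0, 0, -0.2, 0], [0, 0, 0, -0.22, 0], [0, 0, 0, -0.22, 0], [0, 0, 0, -0.22, 0]]]'

```text
time_s: 15.72
tcp_pos: [0.3968, 0.3198, 0.0903]
eef_rot: [-179.9, -0.0, 1.9]
contact_force: [0.2, 0.6, -1.1]
gripper_width: 0.0875
gripper_force: 0.0
```

```bash
python3 - <<'E'
from h import *
i=r.camera_info("wrist"); c=r.capture("wrist"); np.save("w9.npy",i["pose"]); go(.468,.0915,-.007,2.5); go(.475,-.110,.095,2)
cv2.imwrite("pics/w9.png",cv2.resize(c[100:310,100:420,::-1],(800,525),interpolation=cv2.INTER_CUBIC))
E
```

```text
shift [0.1275 0.4601 0.193 ] turn -0.0065 (-0.6 deg) rows 6.1749544913177 0.07820355811336256 j6 31.00222966776756
shift [ 0.1278  0.8634 -0.011 ] turn -0.0007 (-0.1 deg) rows 10.46598811914696 0.008371155878725696 j6 31.00222966776756
```

View pics/w9.png

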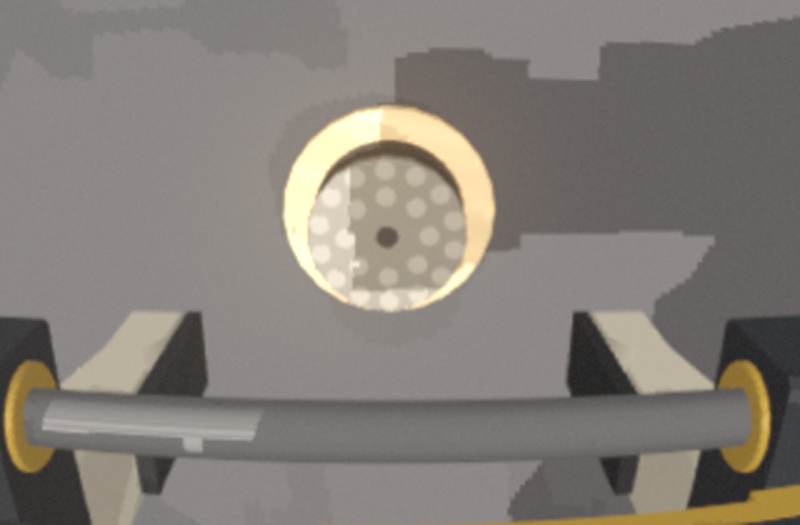

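The round pad's hole is at crop (387,237) and the ring centre at (389,207). I check that offset and go to the brick.

```bash
python3 - <<'E'
from h import *
i=r.camera_info("wrist"); i["pose"]=np.load("w9.npy")
print(ground("wrist",[[254.6,194.6]],.032,i),ground("wrist",[[255.4,182.6]],.01,i))
E
```

```text
[[0.39484143 0.31977495]] [[0.39996046 0.31918201]]
```

play_rows --rows '[[[0, 0.018, 0.065, 0, -0.002], [0, 0.038, 0.135, 0, -0.004], [0, 0.058, 0.21, 0, -0.006], [0, 0.078, 0.285, 0, -0.006], [0, 0.098, 0.36, 0, -0.006], [0, 0.116, 0.42, 0, -0.006], [0, 0.1275, 0.46, 0, -0.006], [0, 0.1275, 0.46, 0, -0.006]]]'

```text
time_s: 16.43
tcp_pos: [0.4679, 0.0885, 0.0885]
eef_rot: [179.9, 0.2, 2.3]
contact_force: [0.5, 0.4, -0.4]
gripper_width: 0.0876
gripper_force: 0.0
```

```bash
python3 - <<'E'
from h import *
blobs("top",[.025],(0,0,135),(180,45,185),(205,180,245,255),150,3)
go(.468,.0915,-.027,2.5)
E
```

```text
shift [ 0.0004 -0.0033  0.2313] turn -0.0026 (-0.2 deg) rows 2.773307116364646 0.03110257788944007 j6 57.690787442812045
```

play_rows --rows '[[[0, 0, -0.001, 0.06, 0], [0, 0, -0.002, 0.12, 0], [0, 0, -0.002, 0.18, 0], [0, 0, -0.002, 0.22, 0], [0, 0, -0.002, 0.231, 0], [0, 0, -0.002, 0.231, 0], [1, 0, -0.002, 0.231, 0], [1, 0, -0.002, 0.231, 0]]]' --squeeze 35

```text
time_s: 17.15
tcp_pos: [0.4693, 0.0938, -0.0244]
eef_rot: [-180.0, -0.1, 2.5]
contact_force: [0.3, 0.4, -0.2]
gripper_width: 0.0792
gripper_force: 0.0
```

play_rows --rows '[[[1, 0, 0, 0, 0], [1, 0, 0, 0, 0], [1, 0, 0, 0, 0], [1, 0, 0, 0, 0], [1, 0, 0, 0, 0], [1, 0, 0, 0, 0], [1, 0, 0, 0, 0], [1, 0, 0, 0, 0]]]'

```text
time_s: 17.82
tcp_pos: [0.4686, 0.0928, -0.0249]
eef_rot: [180.0, -0.0, 2.5]
contact_force: [-0.6, -2.5, 7.3]
gripper_width: 0.0496
gripper_force: 35.0
```

```bash
python3 - <<'E'
from h import *
print(r.get_state()["tcp_pos"])
go(.398,-.3135,.07,-21)
E
```

```text
[ 0.46857516  0.09276985 -0.02486131]
shift [-0.1762  0.8057 -0.1897] turn 0.2732 (23.5 deg) rows 10.146881051042675 3.279441108916986 j6 57.563505088693596
```

play_rows --rows '[[[1, 0, 0, -0.05, 0], [1, 0, 0, -0.12, 0], [1, -0.008, 0.04, -0.18, 0.02], [1, -0.024, 0.11, -0.19, 0.07], [1, -0.04, 0.18, -0.19, 0.12], [1, -0.056, 0.255, -0.19, 0.17], [1, -0.072, 0.33, -0.19, 0.22], [1, -0.088, 0.4, -0.19, 0.273]]]'

```text
time_s: 18.48
tcp_pos: [0.4316, -0.1102, 0.0693]
eef_rot: [-180.0, 0.0, -21.2]
contact_force: [0.5, -0.2, -4.1]
gripper_width: 0.0495
gripper_force: 35.0
```

```bash
python3 - <<'E'
from h import *
print(r.get_state()["tcp_pos"])
go(.398,-.3135,.07,-21)
E
```

```text
[ 0.43164149 -0.11019867  0.06933314]
shift [ 0.0842  0.4034 -0.0013] turn -0.0022 (-0.2 deg) rows 4.9416556161719365 0.026598218377711095 j6 57.69076245622941
```

play_rows --rows '[[[1, 0.014, 0.065, 0, 0], [1, 0.028, 0.135, 0, 0], [1, 0.043, 0.205, 0, 0], [1, 0.058, 0.28, 0, 0], [1, 0.072, 0.345, 0, 0], [1, 0.084, 0.4, 0.03, 0], [1, 0.084, 0.4, 0.07, 0], [1, 0.084, 0.4, 0.1, 0]]]'

```text
time_s: 19.15
tcp_pos: [0.399, -0.3116, 0.0178]
eef_rot: [-180.0, 0.1, -21.2]
contact_force: [-0.7, -0.2, -4.9]
gripper_width: 0.0501
gripper_force: 35.0
```

play_rows --rows '[[[1, 0, 0, 0.03, 0], [1, 0, 0, 0.045, 0], [1, 0, 0, 0.055, 0], [1, 0, 0, 0.055, 0], [1, 0, 0, 0.055, 0], [1, 0, 0, 0.055, 0], [1, 0, 0, 0.055, 0], [1, 0, 0, 0.055, 0]]]'

```text
time_s: 19.82
tcp_pos: [0.4013, -0.3105, -0.0072]
eef_rot: [-180.0, -0.1, -21.0]
contact_force: [0.2, -0.3, -4.8]
gripper_width: 0.0497
gripper_force: 35.0
```

```bash
python3 - <<'E'
from h import *
print(r.get_state()["tcp_pos"])
go(.398,-.3135,-.015,-21)
E
```

```text
[ 0.40130869 -0.31048573 -0.00716941]
shift [-0.004   0.008   0.0157] turn 0.0004 (0.0 deg) rows 0.21629490485711414 0.004336300937651153 j6 84.54653503532823
```

play_rows --rows '[[[1, -0.001, 0.003, 0.002, 0], [1, -0.003, 0.007, 0.007, 0], [1, -0.003, 0.007, 0.012, 0], [1, -0.003, 0.007, 0.0155, 0], [1, -0.003, 0.007, 0.0155, 0], [1, -0.003, 0.007, 0.0155, 0], [0, -0.003, 0.007, 0.0155, 0], [0, -0.003, 0.007, 0.0155, 0]]]'

```text
time_s: 20.48
tcp_pos: [0.3986, -0.3135, -0.0153]
eef_rot: [180.0, -0.1, -21.0]
contact_force: [-0.7, 0.1, -0.0]
gripper_width: 0.0581
gripper_force: 0.0
```

play_rows --rows '[[[0, 0, 0, 0, 0], [0, 0, 0, -0.02, 0], [0, 0, 0, -0.06, 0], [0, 0, 0, -0.12, 0], [0, 0, 0, -0.18, 0], [0, 0, 0, -0.22, 0], [0, 0, 0, -0.22, 0], [0, 0, 0, -0.22, 0]]]'

```text
time_s: 21.15
tcp_pos: [0.3991, -0.3135, 0.0963]
eef_rot: [-180.0, -0.2, -21.0]
contact_force: [-0.6, 0.5, -0.9]
gripper_width: 0.0875
gripper_force: 0.0
```

```bash
python3 - <<'E'
from h import *
print(r.get_state()["tcp_pos"])
i=r.camera_info("wrist"); c=r.capture("wrist"); np.save("w10.npy",i["pose"])
cv2.imwrite("pics/w10.png",cv2.resize(c[60:310,80:430,::-1],(800,571),interpolation=cv2.INTER_CUBIC))
go(.4752,-.110,.093,0)
E
```

```text
[ 0.39914906 -0.3135244   0.09631184]
shift [-0.0018 -0.4345  0.004 ] turn -0.2443 (-21.0 deg) rows 5.210139477502202 2.9322645110946164 j6 84.95720013507308
```

View pics/w10.png

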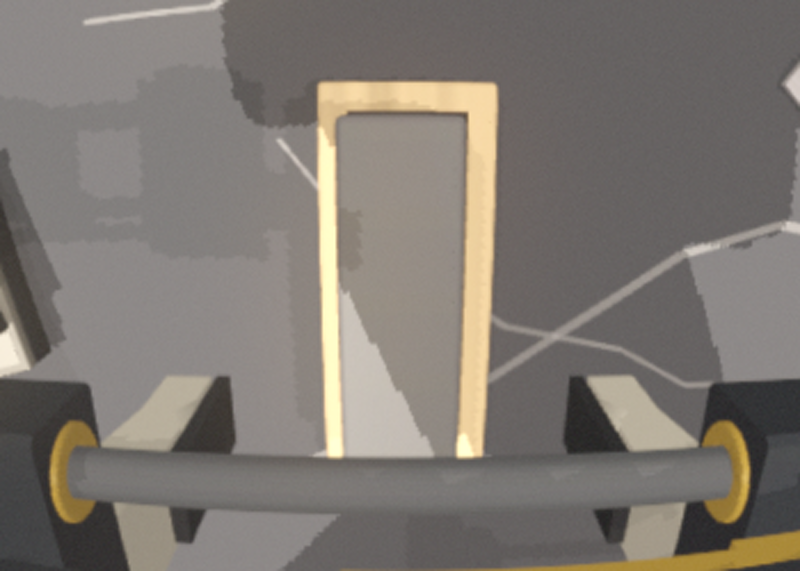

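The brick lies aligned inside its outline: its end edge is at y≈113 against the board end at y≈83, and the side margins are nearly equal. Next is the square pad.

```bash
python3 - <<'E'
from h import *
i=r.camera_info("wrist"); i["pose"]=np.load("w10.npy")
S=lambda q:np.array(q)/2.286+[80-.3,60-.3]
a=ground("wrist",S([[338,115],[467,113]]),.035,i).mean(0);b=ground("wrist",S([[318,84],[497,83]]),.01,i).mean(0)
u=np.array([np.cos(np.radians(-21)),np.sin(np.radians(-21))]); print("brick centre",a-u*.075,"board",b-u*.087)
E
```

```text
brick centre [ 0.3971721  -0.31375524] board [ 0.39685    -0.31597825]
```

play_rows --rows '[[[0, 0, -0.065, 0, -0.03], [0, 0, -0.14, 0, -0.06], [0, 0, -0.215, 0, -0.1], [0, 0, -0.29, 0, -0.14], [0, 0, -0.36, 0, -0.18], [0, 0, -0.41, 0, -0.22], [0, -0.002, -0.4345, 0, -0.244], [0, -0.002, -0.4345, 0, -0.244]]]' --squeeze 20

```text
time_s: 21.87
tcp_pos: [0.4751, -0.1081, 0.0935]
eef_rot: [180.0, 0.1, 0.2]
contact_force: [1.0, -0.7, 0.2]
gripper_width: 0.0878
gripper_force: 0.0
```

```bash
python3 - <<'E'
from h import *
print(r.get_state()["tcp_pos"])
for lo in (120,150,180): blobs("wrist",[.047],(10,18,lo),(40,255,255),(170,90,330,300),200,5)
go(.4755,-.110,-.005,0)
E
```

```text
[ 0.47507485 -0.10813133  0.09351942]
wrist 0.047 [258. 180.] [ 486.8 -111.7] [92.4 62.5] -7.3 
wrist 0.047 [257. 175.] [ 486.6 -110.7] [91.6 60.9] -6.9 
wrist 0.047 [250. 203.] [ 469.4 -104.8] [58.4 57.4] -89.8 
wrist 0.047 [267. 147.] [ 519.3 -119.5] [55.5 29.6] 64.2 
shift [ 0.0028 -0.001   0.1974] turn -0.0009 (-0.1 deg) rows 2.3671954667129267 0.010520181719280177 j6 79.8462229395036
```

play_rows --rows '[[[0, 0, 0.001, 0.06, 0], [0, 0, 0.002, 0.12, 0], [0, 0, 0.002, 0.17, 0], [0, 0, 0.002, 0.19, 0], [0, 0, 0.002, 0.197, 0], [0, 0, 0.002, 0.197, 0], [1, 0, 0.002, 0.197, 0], [1, 0, 0.002, 0.197, 0]]]'

```text
time_s: 22.68
tcp_pos: [0.4757, -0.1113, -0.0031]
eef_rot: [-180.0, -0.1, -0.1]
contact_force: [1.3, 0.5, 0.3]
gripper_width: 0.0793
gripper_force: 0.0
```

play_rows --rows '[[[1, 0, 0, 0, 0], [1, 0, 0, 0, 0], [1, 0, 0, 0, 0], [1, 0, 0, 0, 0], [1, 0, 0, 0, 0], [1, 0, 0, 0, 0], [1, 0, 0, 0, 0], [1, 0, 0, 0, 0]]]'

```text
time_s: 23.35
tcp_pos: [0.4752, -0.1109, -0.0037]
eef_rot: [180.0, -0.0, 0.0]
contact_force: [-1.9, 1.0, 5.9]
gripper_width: 0.0543
gripper_force: 20.0
```

```bash
python3 - <<'E'
from h import *
print(r.get_state()["tcp_pos"])
go(.607,-.2885,.055,-6)
E
```

```text
[ 0.4752085  -0.11092309 -0.0037315 ]
shift [ 0.2636  0.3552 -0.1175] turn 0.0698 (6.0 deg) rows 5.486941889343029 0.8383749214655171 j6 79.9807968957124
```

play_rows --rows '[[[1, 0, 0, -0.04, 0], [1, 0, 0, -0.1, 0], [1, 0.04, 0.055, -0.117, 0.015], [1, 0.085, 0.115, -0.117, 0.03], [1, 0.13, 0.175, -0.117, 0.045], [1, 0.175, 0.235, -0.117, 0.06], [1, 0.22, 0.296, -0.117, 0.07], [1, 0.2636, 0.3552, -0.117, 0.07]]]'

```text
time_s: 24.02
tcp_pos: [0.6074, -0.2902, 0.0539]
eef_rot: [-180.0, 0.0, -6.1]
contact_force: [0.6, -0.4, -0.4]
gripper_width: 0.054
gripper_force: 20.0
```

play_rows --rows '[[[1, 0, 0, 0, 0], [1, 0, 0, 0.03, 0], [1, 0, 0, 0.07, 0], [1, 0, 0, 0.11, 0], [1, 0, 0, 0.13, 0], [1, 0, 0, 0.13, 0], [1, 0, 0, 0.13, 0], [1, 0, 0, 0.13, 0]]]'

```text
time_s: 24.68
tcp_pos: [0.6075, -0.2888, -0.0096]
eef_rot: [180.0, -0.1, -6.0]
contact_force: [0.1, -0.5, 0.0]
gripper_width: 0.054
gripper_force: 20.0
```

```bash
python3 - <<'E'
from h import *
s=r.get_state(); print(s["tcp_pos"],s["gripper_width"])
go(.607,-.2885,-.0187,-6)
E
```

```text
[ 0.60752414 -0.28875661 -0.00956698] 0.054040347236365575
shift [-0.0011 -0.0004  0.0183] turn -0.0 (-0.0 deg) rows 0.21946385486314093 0.0003545295598368768 j6 92.8214375944468
```

play_rows --rows '[[[1, 0, 0, 0.005, 0], [1, 0, 0, 0.01, 0], [1, 0, 0, 0.015, 0], [1, 0, 0, 0.0185, 0], [1, 0, 0, 0.0185, 0], [1, 0, 0, 0.0185, 0], [0, 0, 0, 0.0185, 0], [0, 0, 0, 0.0185, 0]]]'

```text
time_s: 25.35
tcp_pos: [0.6069, -0.2887, -0.0195]
eef_rot: [180.0, -0.0, -6.0]
contact_force: [-0.5, 0.6, -0.5]
gripper_width: 0.0623
gripper_force: 0.0
```

play_rows --rows '[[[0, 0, 0, 0, 0], [0, 0, 0, -0.02, 0], [0, 0, 0, -0.06, 0], [0, 0, 0, -0.12, 0], [0, 0, 0, -0.18, 0], [0, 0, 0, -0.22, 0], [0, 0, 0, -0.22, 0], [0, 0, 0, -0.22, 0]]]'

```text
time_s: 26.02
tcp_pos: [0.6077, -0.2889, 0.0924]
eef_rot: [180.0, -0.2, -6.0]
contact_force: [-0.1, 0.0, -0.2]
gripper_width: 0.0875
gripper_force: 0.0
```

```bash
python3 - <<'E'
from h import *
print(r.get_state()["tcp_pos"])
blobs("top",[.025],(10,35,150),(40,255,255),(270,180,330,250),150,3)
go(.480,-.111,.092,-7.2)
E
```

```text
[ 0.60773913 -0.28885437  0.09243893]
shift [-0.2894 -0.3264 -0.0024] turn 0.0135 (1.2 deg) rows 5.2308270296010555 0.16149442490510355 j6 92.82309222021873
```

play_rows --rows '[[[0, -0.05, -0.056, 0, 0.006], [0, -0.1, -0.113, 0, 0.013], [0, -0.155, -0.175, 0, 0.013], [0, -0.21, -0.237, 0, 0.013], [0, -0.255, -0.288, 0, 0.013], [0, -0.282, -0.318, 0, 0.013], [0, -0.2894, -0.3264, 0, 0.013], [0, -0.2894, -0.3264, 0, 0.013]]]'

```text
time_s: 26.73
tcp_pos: [0.4787, -0.1101, 0.0898]
eef_rot: [180.0, 0.1, -7.0]
contact_force: [-0.0, -0.6, -0.4]
gripper_width: 0.0874
gripper_force: 0.0
```

```bash
python3 - <<'E'
from h import *
print(r.get_state()["tcp_pos"])
for lo in (120,150): blobs("wrist",[.025],(10,18,lo),(40,255,255),(170,90,330,300),200,5)
go(.480,-.111,-.027,-7.2)
E
```

```text
[ 0.47869835 -0.11013613  0.08975399]
wrist 0.025 [199. 226.] [447.5 -53.1] [101.3  15. ] 32.0 
wrist 0.025 [256. 184.] [ 480.6 -110.9] [100.8  67.2] -7.1 
wrist 0.025 [255. 186.] [ 480.8 -110.9] [99.3 65.1] -7.2 
shift [-0.0005 -0.0005  0.2337] turn 0.0011 (0.1 deg) rows 2.8020858480100963 0.012922002657075307 j6 73.0209440897213
```

play_rows --rows '[[[0, 0.002, 0.001, 0.06, 0], [0, 0.003, 0.001, 0.12, 0], [0, 0.003, 0.001, 0.18, 0], [0, 0.003, 0.001, 0.22, 0], [0, 0.003, 0.001, 0.232, 0], [0, 0.003, 0.001, 0.232, 0], [1, 0.003, 0.001, 0.232, 0], [1, 0.003, 0.001, 0.232, 0]]]' --squeeze 30

```text
time_s: 27.5
tcp_pos: [0.4826, -0.1121, -0.0248]
eef_rot: [-180.0, -0.1, -7.2]
contact_force: [-0.5, -0.8, 0.4]
gripper_width: 0.0794
gripper_force: 0.0
```

play_rows --rows '[[[1, 0, 0, 0, 0], [1, 0, 0, 0, 0], [1, 0, 0, 0, 0], [1, 0, 0, 0, 0], [1, 0, 0, 0, 0], [1, 0, 0, 0, 0], [1, 0, 0, 0, 0], [1, 0, 0, 0, 0]]]'

```text
time_s: 28.17
tcp_pos: [0.4823, -0.1117, -0.0247]
eef_rot: [-180.0, -0.1, -7.1]
contact_force: [-1.0, -0.3, 7.0]
gripper_width: 0.0657
gripper_force: 30.0
```

```bash
python3 - <<'E'
from h import *
print(r.get_state()["tcp_pos"])
go(.593,.285,.055,-19)
E
```

```text
[ 0.48234233 -0.1117144  -0.0247436 ]
shift [ 0.1212 -0.8148 -0.1595] turn 0.1382 (11.9 deg) rows 10.060130113289091 1.6582608258787188 j6 73.0841854000325
```

play_rows --rows '[[[1, 0, 0, -0.05, 0], [1, 0, -0.01, -0.11, 0], [1, 0.01, -0.07, -0.155, 0.02], [1, 0.021, -0.14, -0.16, 0.05], [1, 0.032, -0.215, -0.16, 0.08], [1, 0.043, -0.29, -0.16, 0.1], [1, 0.054, -0.365, -0.16, 0.12], [1, 0.064, -0.43, -0.16, 0.138]]]'

```text
time_s: 28.83
tcp_pos: [0.54, 0.0999, 0.0545]
eef_rot: [-180.0, -0.0, -19.1]
contact_force: [1.9, 0.6, -1.8]
gripper_width: 0.0657
gripper_force: 30.0
```

```bash
python3 - <<'E'
from h import *
print(r.get_state()["tcp_pos"],r.get_state()["gripper_width"])
go(.5945,.285,.055,-19)
E
```

```text
[0.54003878 0.0999294  0.05453413] 0.06573679685036887
shift [-0.018  -0.3854 -0.0009] turn -0.0008 (-0.1 deg) rows 4.62633188272582 0.00961755494813667 j6 40.02628874888407
```

play_rows --rows '[[[1, -0.003, -0.065, 0, 0], [1, -0.006, -0.135, 0, 0], [1, -0.009, -0.205, 0, 0], [1, -0.012, -0.275, 0, 0], [1, -0.015, -0.34, 0, 0], [1, -0.018, -0.385, 0.02, 0], [1, -0.018, -0.385, 0.05, 0], [1, -0.018, -0.385, 0.08, 0]]]'

```text
time_s: 29.5
tcp_pos: [0.594, 0.2844, 0.0136]
eef_rot: [-180.0, -0.0, -18.9]
contact_force: [-0.4, -1.5, -3.2]
gripper_width: 0.0658
gripper_force: 30.0
```

play_rows --rows '[[[1, 0, 0, 0.02, 0], [1, 0, 0, 0.035, 0], [1, 0, 0, 0.04, 0], [1, 0, 0, 0.04, 0], [1, 0, 0, 0.04, 0], [1, 0, 0, 0.04, 0], [1, 0, 0, 0.04, 0], [1, 0, 0, 0.04, 0]]]'

```text
time_s: 30.17
tcp_pos: [0.5945, 0.2826, -0.0051]
eef_rot: [-179.9, -0.0, -19.0]
contact_force: [0.0, -0.8, -2.3]
gripper_width: 0.0659
gripper_force: 30.0
```

```bash
python3 - <<'E'
from h import *
print(r.get_state()["tcp_pos"],r.get_state()["gripper_width"])
go(.5945,.285,-.0147,-19)
E
```

```text
[ 0.5944545   0.28264871 -0.00510888] 0.06587536811977382
shift [-0.0014 -0.0045  0.0192] turn -0.0002 (-0.0 deg) rows 0.2368161653009607 0.002194106045699465 j6 28.607374434620198
```

play_rows --rows '[[[1, 0, -0.002, 0.005, 0], [1, 0, -0.003, 0.01, 0], [1, 0, -0.003, 0.015, 0], [1, 0, -0.003, 0.0195, 0], [1, 0, -0.003, 0.0195, 0], [1, 0, -0.003, 0.0195, 0], [0, 0, -0.003, 0.0195, 0], [0, 0, -0.003, 0.0195, 0]]]'

```text
time_s: 30.83
tcp_pos: [0.5948, 0.2841, -0.0155]
eef_rot: [-180.0, -0.0, -19.0]
contact_force: [0.5, -0.5, -0.8]
gripper_width: 0.0735
gripper_force: 0.0
```

play_rows --rows '[[[0, 0, 0, 0, 0], [0, 0, 0, 0, 0], [0, 0, 0, -0.02, 0], [0, 0, 0, -0.06, 0], [0, 0, 0, -0.12, 0], [0, 0, 0, -0.18, 0], [0, 0, 0, -0.24, 0], [0, 0, 0, -0.3, 0]]]'

```text
time_s: 31.5
tcp_pos: [0.5945, 0.2837, 0.1366]
eef_rot: [-180.0, -0.0, -19.0]
contact_force: [1.2, 0.2, -1.1]
gripper_width: 0.0879
gripper_force: 0.0
```

play_rows --rows '[[[0, -0.05, 0.06, -0.03, 0], [0, -0.1, 0.12, -0.06, 0], [0, -0.14, 0.18, -0.08, 0], [0, -0.14, 0.24, -0.08, 0], [0, -0.14, 0.3, -0.08, 0], [0, -0.14, 0.34, -0.08, 0], [0, -0.14, 0.34, -0.08, 0], [0, -0.14, 0.34, -0.08, 0]]]'

```text
time_s: 32.17
tcp_pos: [0.4731, 0.1452, 0.1753]
eef_rot: [-179.9, -0.1, -19.1]
contact_force: [-0.3, 1.0, 0.4]
gripper_width: 0.0873
gripper_force: 0.0
```

```bash
python3 - <<'E'
from h import *
print(r.get_state()["tcp_pos"],r.get_state()["contact_force"])
im=r.capture("top"); sc=r.capture("scene")
cv2.imwrite("pics/f.png",np.hstack([cv2.resize(im[120:300,130:400,::-1],(450,300),interpolation=cv2.INTER_CUBIC),cv2.resize(sc[120:320,180:440,::-1],(350,300),interpolation=cv2.INTER_CUBIC)]))
E
```

```text
[0.47312729 0.14522465 0.17532068] [-0.29589486  0.98917244  0.4108183 ]
```

View pics/f.png

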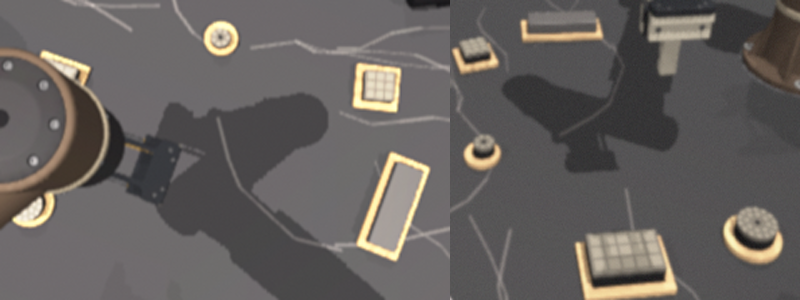

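All five lie on their boards in the final view: wide pad at (627,255), round (758,232), disc (220,37), square (378,86) and brick (394,206). One numeric check of the placings before I hand in.

```bash
python3 - <<'E'
from h import *
T=lambda q:(np.array(q,float)+.5)/1.6667-.5+[130,120]
S=lambda q:((np.array(q,float)-[450,0]+.5)/[1.3462,1.5])-.5+[180,120]
print("disc",ground("top",T([[220,37]]),.03),"board",ground("top",T([[221,38.5]]),.01))
print("square",rect(ground("top",T([[364,69],[397,72],[394,103],[362,100]]),.032)),"board",rect(ground("top",T([[355,64],[402,66],[399,112],[353,109]]),.01)))
print("wide",rect(ground("scene",S([[587,237],[658,230],[664,260],[591,266]]),.035)),"board",rect(ground("scene",S([[576,242],[665,234],[676,289],[584,299]]),.01)))
print("round",ground("scene",S([[757,228]]),.032),"board",ground("scene",S([[753,236]]),.01))
E
```

```text
disc [[ 0.68829775 -0.00742077]] board [[ 0.69072105 -0.00954084]]
square (array([ 604. , -287.1]), array([58.2, 55.3]), 85.4) board (array([ 605.3, -290.1]), array([84.9, 83.5]), 86.9)
wide (array([589.5, 279.3]), array([102.7,  50.4]), -19.6) board (array([589. , 284.9]), array([133.4,  92.4]), -18.8)
round [[0.40160527 0.32667541]] board [[0.39765668 0.31970771]]
```

```bash
python3 -c "
from plant import r
print(r.close_job())"
```

```text
the job is handed in; nothing more can be done
None
```

The job is handed in at about 32 s: all five things lie flat on their own boards, each within roughly 5 mm of centre by my measurements, though the wide pad's rests on arm readings because the last image check of it was rough; no verdict was returned.

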